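# Unbolt the tool tin and throw its lid back

## Task

Open the tool tin on the workbench with light fingertip pushes only: slide the bolt on its front all the way back out of the lid's keeper, then put a fingertip under the keeper, swing the lid up and tip it past its balance point so that it lies back fully open by its own weight. Do not pinch, lift or shove the tin and do not fling the lid; leave the other things on the bench undisturbed.

Things in the scene. Friction and masses are not known exactly. Their poses are not given: they have to be found in the camera images.
- tool_tin: dark green steel tool tin full of tools, 151 (x) x 256 (y) mm, 90 mm high shut, 110 with the lid's carrying handle. Loose, about 3.3 kg. Origin: centre of its underside; z up; its front wall faces its -x, to the robot's right and near side (wall at x -71 mm, 75 mm high; the lid's rim overhangs it 3 mm). The lid, about 0.32 kg, is hinged along the back and swings up and over to +x.
- lid_hinge (a point): middle of the lid's hinge line, on the tin: x +72.35, y 0, z 76.5 mm in the tin's frame; the line runs along the tin's y
- keeper_under (a point): middle of the keeper's flat underside, moving with the lid; shut: x -81.5, y 0, z 54 mm of the tin. The keeper is a steel loop hung from the lid's front edge: x -88.5 to -74, y -9 to 9, z 54 to 70 mm; the bolt runs through it. Below it is free space to the bench. A fingertip put under it from the front and raised lifts the lid; with the bolt shot it rises only 3 mm.
- guide_mid (a point): middle of the face of the bolt's steel guide channel, fixed on the front wall: x -87, y +69, z 62 mm of the tin. The channel spans y +25 to +113, z 50 to 74 mm, and reaches back from x -87 mm to the wall; nothing but the knob and the keeper stands further out
- tool_tin_lid (a joint): angle of the lid, rad: 0 shut, 1.80 fully open, leaning back on its stop. It needs about 2 N at the keeper to start, balances at about 1.42, falls shut below that and falls open beyond; hinge friction is slight.
- bolt (a joint): travel of the bolt, m: 0 fully shot (its tip stands through the keeper to y -12 mm of the tin), 0.034 fully back; the lid is free from about 0.022. It slides along the tin's +y, takes about 1.5 N, and stays where it is left.
- bolt_knob (a point): centre of the bolt's brass thumb knob: a stem of 7 mm diameter with a 12 mm head, sticking out in front of the guide (x -87 to -107 mm in the tin's frame) at z 62 mm; with the bolt shot at y +58 mm, with the bolt back at y +92 mm
- hammer: hammer with wooden handle, 94 x 213 x 33 mm, lying at the right, its head towards the near edge; loose bystander
- wax_block: yellow wax block, 34 x 52 x 20 mm; loose bystander; origin centre of its underside
- tape_roll: roll of cream masking tape lying flat, 108 x 112 x 36 mm; loose bystander; origin centre of its underside
- tack_tin: small open tin of tacks, 68 mm across, 24 mm high; loose bystander; origin centre of its underside
- pincers: pincers with red grips, 136 x 50 x 13 mm, lying beyond the tin; loose bystander
- spool: wooden spool of brown thread standing upright, 40 mm across, 50 mm high; loose bystander; origin centre of its underside

How it is judged:
By the outcome, as a careful person would: the job done as asked, in the order asked, and still so for the second after the job is handed in, with the robot touching nothing.
It also fails if it takes over 61 s, if anything falls off the work surface, if the arm or the gripper's body presses on something with over 40 N, if the wrist force passes 120 N, or if a joint passes its speed limit or range.

## Robot

A 6-joint arm with a two-finger parallel gripper is mounted at the origin on a cart in front of the work surface, level with it; the furniture and walls round the work are solid. World frame = base frame: x ahead of the robot, y to its left, z up, the work surface at z = 0. Lengths are in m, angles in rad, forces in N, time in s.
With the tool pointing down it reaches from about 0.275 to 0.825 m from the base axis. Payload 4.9 kg.
Tool frame: the origin (TCP) lies between the finger pads; the fingertips stand 14 mm ahead of it and the grasp point (between the pads) lies 5 mm behind it; y points along the fingers, z is the direction in which the jaws open and shut, and the axes are right-handed (so a half turn about y gives the same grasp; the last joint's range is limited). The gripper opens to 85 mm and grips with 20 to 120 N. Pads are 22 mm wide; open, the fingers measure 114 mm over their backs; the gripper's body (76 mm by 85 mm) begins 54 mm behind the grasp point. The pads swing forward as they close: fully open they stand 13 mm farther back than shut.
Start: joints at [1.193, 0.326, -0.193, 1.052, 0, 1.437], TCP at [0.133, 0.534, 0.245] pointing down, gripper open.
Joint ranges: [-2.65, 2.65], [-0.97, 1.79], [-1.3, 1.35], [-1.93, 2.1], [-1.47, 1.37], [-3.14, 3.14]. Speed limits (rad/s): [2.57, 2.57, 3.14, 3.14, 3.14, 3.14].

## Interface

Orientations are given as a unit quaternion [x, y, z, w].
In Python, from rig import manip gives the robot as it stands.
- The arm moves only by the tool jog_arm, never from a script. Its argument "series" is one flat list of numbers, 6 for each row, row after row: the shift along the tool's x, y, z in m, then the turn, a rotation vector about the tool's x, y, z in degrees. In form: [tx, ty, tz, ax, ay, az, tx, ty, tz, ax, ay, az, ...]. A call has 1 to 8 rows; each row shifts and turns the commanded pose from where the row before left it, along the tool's axes as they then stand; what a row does not reach is not made up. A row lasts 1/12 s, in which the tool goes at most 41.7 mm and 7.16 degrees, less where a joint would pass 70% of its speed; a pose out of reach is approached as far as the arm can. A call is refused whole if a number of a shift passes 0.0417 or a number of a turn 7.16, either way. A call with a gripper value outside its range is refused whole. "claw" is the finger opening in m, from 0 to 0.0854, set as the call begins (left out, the last holds). The fingers move at their own pace and stop on an object; "grip_force" is the grip in N (left out, the last holds). Time passes only in rows, so rows that do not move let the fingers close. It gives the time, the measured TCP pose, the force and the opening at its end, in the units of the state.
- manip.read_state(): the state, without advancing time (a new reading comes with each control period).
- manip.read_camera(name): name is "scene" or "top" or "wrist"; returns (picture, depth): 384x512x3 uint8, blue, green, red; 384x512 float32, m along the optical axis (not along the pixel's ray), 0 where there is no reading.
- manip.camera_info(name): a dict with "fx", "fy", "cx", "cy" (pixels), "k1" (the pictures are not rectified: a ray, as slopes to the right and down, at radius r is drawn at 1 + k1 r^2 times it, then the intrinsics apply), "origin" and "rotation" of the camera in the world. Camera axes: x right, y down, z forward; pixel columns grow to the right and rows downward; lengths in m; the calibration is good to about 2 mm. A picture is of the moment at which its call begins: read the wrist's pose just before it. camera_info takes no time and is no camera call; for the wrist camera it gives the pose at the moment of the call.
- manip.sign_off(): hands the job in, once; it reports no verdict.
The state is a dict: "t": time; "q": joint angles; "joint_velocities": joint speeds; "joint_efforts": joint torques, N m; "tool_pos": TCP position; "orientation": TCP orientation; "ft_force": force on the tool from outside, world axes, zero at the start; "ft_torque": the same for the moment, N m; "gripper_width": finger opening in m.
Only numpy, scipy, OpenCV 4.12 (cv2) and the standard library are available. Lean on these libraries where they do the work, as an engineer would, in place of code of your own. Each camera call takes 0.05 s, during which the arm holds its last target. There are 200 camera calls.

## Working session

There is one attempt and no reset: what is moved stays moved. The work goes in short steps, Python scripts to look and compute and a tool call to move; the robot and the scene stay as the last step left them, time stands still between calls to the robot, and variables do not carry over. Pictures are saved under pics/ and viewed, on a budget of 10 in all, crops included, one or two more only if the job needs it, and the job is handed in when it is done.

Besides the shell and the picture viewer there is one more tool, called after "Emit:" in YAML: its name, and indented under it one key for each argument. jog_arm: Moves the arm, as the interface text tells. Its arguments: {"type":"object","properties":{"series":{"type":"array"},"claw":{"type":"number"},"grip_force":{"type":"number"}},"required":["series"]}

```bash
mkdir -p pics; ls
cat > h.py <<'E'
import numpy as np, cv2
from rig import manip
from scipy.spatial.transform import Rotation as R
def ray(ci,u,v):
    x=(u-ci['cx'])/ci['fx'];y=(v-ci['cy'])/ci['fy'];a,b=x,y
    for _ in range(20):
        s=1+ci['k1']*(a*a+b*b);a,b=x/s,y/s
    return np.array([a,b,1.])
def rot(ci):
    r=np.array(ci['rotation']);return r if r.shape==(3,3) else R.from_quat(r).as_matrix()
def pt(ci,u,v,d): return np.array(ci['origin'])+rot(ci)@(ray(ci,u,v)*d)
def onz(ci,u,v,z):
    w=rot(ci)@ray(ci,u,v);o=np.array(ci['origin']);return o+w*(z-o[2])/w[2]
def cloud(ci,d):
    v,u=np.mgrid[:384,:512]
    p=cv2.undistortPoints(np.stack([u,v],-1).reshape(-1,1,2).astype(np.float64),np.array([[ci['fx'],0,ci['cx']],[0,ci['fy'],ci['cy']],[0,0,1.]]),np.array([ci['k1'],0,0,0])).reshape(384,512,2)
    c=np.dstack([p,np.ones((384,512))])*d[...,None]
    return c@rot(ci).T+np.array(ci['origin'])
E
python3 - <<'E'
from h import *
print(manip.read_state())
ims=[]
for n in('scene','top'):
    p,d=manip.read_camera(n);ci=manip.camera_info(n);print(n,ci)
    cv2.imwrite(f'pics/{n}0.png',p);np.save(f'{n}d.npy',d)
E
```

```text
pics
{'t': 0.0, 'q': array([ 1.19279564e+00,  3.26941373e-01, -1.93563723e-01,  1.05201676e+00,
       -2.80716533e-06,  1.43663474e+00]), 'joint_velocities': array([-8.20760450e-05, -1.08165568e-03, -5.20204368e-04, -1.32241153e-03,
        8.57557761e-04,  1.40154502e-03]), 'joint_efforts': array([-8.47484735e-04, -4.43400300e+01,  2.62436932e+01,  1.54812739e-02,
       -1.28138304e-04,  4.09974646e-06]), 'tool_pos': array([0.13254953, 0.53321868, 0.24451084]), 'orientation': array([ 0.7024481 , -0.08615025,  0.08584312, -0.70126725]), 'ft_force': array([-1.09728288,  0.11960886, -0.09531891]), 'ft_torque': array([0.00954348, 0.00447629, 0.0309925 ]), 'gripper_width': 0.08522717561395991}
scene {'fx': 376.02656866021374, 'fy': 376.02656866021374, 'cx': 259.9552544191361, 'cy': 189.85651665758112, 'k1': -0.09816611784978764, 'origin': array([ 0.05996138, -0.73200887,  0.74992151]), 'rotation': array([ 0.85092768, -0.35099321,  0.1507959 , -0.36053634])}
top {'fx': 433.02260847652684, 'fy': 433.02260847652684, 'cx': 255.40213448744683, 'cy': 183.59674128523852, 'k1': 0.03178241611598126, 'origin': array([ 0.32993488, -0.23733277,  1.20502794]), 'rotation': array([ 0.71558047, -0.69097289,  0.06994873, -0.07488818])}
```

View pics/scene0.png

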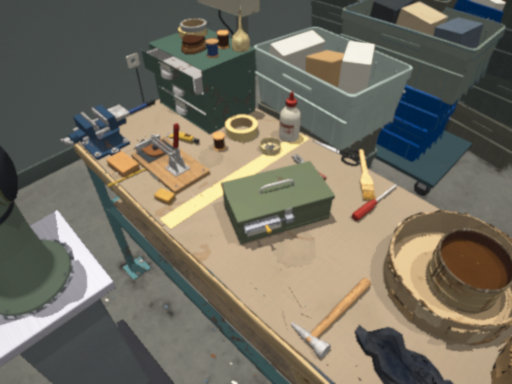

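View pics/top0.png

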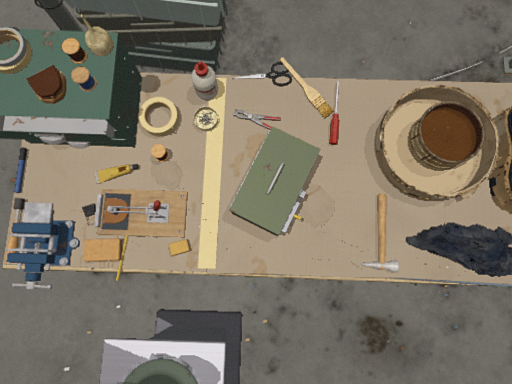

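The scene view shows the green tin with its front, grey bolt and knob (about 268,228) facing the camera. In the top view the lid's corners are near (272,130), (320,152), (280,234) and (232,208), and the knob is near (298,217).

Run:
```python
from h import *
for n in('top','scene'):
    p=cv2.imread(f'pics/{n}0.png');d=np.load(n+'d.npy');ci=manip.camera_info(n);C=cloud(ci,d)
    hsv=cv2.cvtColor(p,cv2.COLOR_BGR2HSV)
    box=np.zeros(d.shape,bool)
    if n=='top': box[115:250,220:335]=1
    else: box[150:245,215:340]=1
    print(n,'table z',np.median(C[260:268,240:330,2]) if n=='top' else np.median(C[300:310,240:280,2]))
    m=box&(C[...,2]>.08)&(C[...,2]<.097)&(d>0)
    P=C[m];print('lid z',np.median(P[:,2]),len(P))
    r=cv2.minAreaRect(P[:,:2].astype(np.float32)*1000);print(r);print(cv2.boxPoints(r).round(1).tolist())
    k=box&(hsv[...,0]>15)&(hsv[...,0]<32)&(hsv[...,1]>130)&(hsv[...,2]>120)
    nn,l,s,c=cv2.connectedComponentsWithStats(k.astype(np.uint8))
    for i in range(1,nn):
        if s[i,4]>3:
            print('knob',s[i],c[i],'on z62',onz(ci,*c[i],.062).round(4),np.median(C[l==i],0).round(4))
    if n=='top':
        # oblique: front features between z .045 and .08
        q=box&(C[...,2]>.045)&(C[...,2]<.08); print(len(C[q]),C[q].mean(0))
```

```text
top table z -0.0007174453022784633
lid z 0.08912116536097825 5151
((578.0679931640625, -276.28399658203125), (150.07542419433594, 257.65435791015625), 65.37936401367188)
[[429.70001220703125, -290.79998779296875], [663.9000244140625, -398.20001220703125], [726.4000244140625, -261.70001220703125], [492.20001220703125, -154.39999389648438]]
knob [322 115   6   3   9] [324.44444444 115.44444444] on z62 [ 0.7678 -0.4101  0.062 ] [ 0.7904 -0.418   0.0029]
knob [294 214   7   6  23] [297.17391304 216.65217391] on z62 [ 0.482  -0.3389  0.062 ] [ 0.4808 -0.3387  0.0651]
300 [ 0.51477754 -0.29988757  0.06973638]
scene table z 0.0005446809715315415
lid z 0.0911236873014285 4260
((577.3869018554688, -275.98583984375), (151.6005401611328, 258.8575744628906), 66.01871490478516)
[[428.29998779296875, -292.6000061035156], [664.7999877929688, -397.79998779296875], [726.5, -259.29998779296875], [489.8999938964844, -154.10000610351562]]
knob [266 226   6   7  24] [268.08333333 229.125     ] on z62 [ 0.4836 -0.338   0.062 ] [ 0.481  -0.341   0.0668]
```

```bash
cat >> h.py <<'E'
c0=np.array([.5777,-.2761]);yaw=np.radians(65.6)
ex=np.array([np.cos(yaw),np.sin(yaw),0]);ey=np.array([-ex[1],ex[0],0]);ez=np.array([0,0,1.])
def W(x,y,z): return np.array([*c0,0])+(x*ex+y*ey+z*ez)/1000   # tin mm -> world
def T(p): 
    v=(np.array(p)-np.array([*c0,0]))*1000;return np.array([v@ex,v@ey,v[2]]).round(1)
def ori(pitch,sx=1):
    # tool y: pitch deg below horizontal along tin +x ; x in vertical plane
    a=np.radians(pitch);y=np.cos(a)*ex-np.sin(a)*ez;x=sx*(np.sin(a)*ex+np.cos(a)*ez)
    return R.from_matrix(np.column_stack([x,y,np.cross(x,y)]))
def plan(p1,r1,p0=None,r0=None,n=None,step=.040):
    s=manip.read_state()
    p0=np.array(s['tool_pos']) if p0 is None else p0; r0=R.from_quat(s['orientation']) if r0 is None else r0
    rv=(r0.inv()*r1).as_rotvec();k=int(np.ceil(max(np.linalg.norm(p1-p0)/step,np.degrees(np.linalg.norm(rv))/7,1)))
    n=n or k;d=R.from_rotvec(rv/n);r=r0;out=[]
    for i in range(n):
        out+= [*(r.inv().apply((p1-p0)/n)).round(4),*np.degrees(rv/n).round(2)];r=r*d
    print(n,'rows');
    for i in range(0,n,8): print([float(v) for v in out[i*6:i*6+48]])
    return p1,r1
E
python3 - <<'E'
from h import *
s=manip.read_state();r=R.from_quat(s['orientation']);print(r.as_matrix().round(3))
print('ex',ex,'ey',ey)
for sx in(1,-1):
    print(sx,np.degrees((r.inv()*ori(90,sx)).as_rotvec()).round(1)); plan(W(-102,30,200),ori(90,sx))
E
```

```text
[[ 0.97  -0.001  0.241]
 [-0.241 -0.001  0.97 ]
 [-0.    -1.    -0.002]]
ex [0.41310443 0.91068366 0.        ] ey [-0.91068366  0.41310443  0.        ]
1 [  0.1 -79.6  -0.1]
25 rows
[0.0232, 0.0018, -0.0309, 0.0, -3.18, -0.0, 0.0214, 0.0018, -0.0322, 0.0, -3.18, -0.0, 0.0196, 0.0018, -0.0333, 0.0, -3.18, -0.0, 0.0177, 0.0018, -0.0343, 0.0, -3.18, -0.0, 0.0158, 0.0018, -0.0353, 0.0, -3.18, -0.0, 0.0138, 0.0018, -0.0361, 0.0, -3.18, -0.0, 0.0118, 0.0018, -0.0368, 0.0, -3.18, -0.0, 0.0097, 0.0018, -0.0374, 0.0, -3.18, -0.0]
[0.0076, 0.0018, -0.0379, 0.0, -3.18, -0.0, 0.0055, 0.0018, -0.0382, 0.0, -3.18, -0.0, 0.0034, 0.0018, -0.0385, 0.0, -3.18, -0.0, 0.0012, 0.0018, -0.0386, 0.0, -3.18, -0.0, -0.0009, 0.0018, -0.0386, 0.0, -3.18, -0.0, -0.003, 0.0018, -0.0385, 0.0, -3.18, -0.0, -0.0052, 0.0018, -0.0383, 0.0, -3.18, -0.0, -0.0073, 0.0018, -0.0379, 0.0, -3.18, -0.0]
[-0.0094, 0.0018, -0.0375, 0.0, -3.18, -0.0, -0.0115, 0.0018, -0.0369, 0.0, -3.18, -0.0, -0.0135, 0.0018, -0.0362, 0.0, -3.18, -0.0, -0.0155, 0.0018, -0.0354, 0.0, -3.18, -0.0, -0.0174, 0.0018, -0.0345, 0.0, -3.18, -0.0, -0.0
[... 527 characters left out ...]
 0.0, 4.02, 0.0]
[0.0361, 0.0018, -0.0138, 0.0, 4.02, 0.0, 0.037, 0.0018, -0.0113, 0.0, 4.02, 0.0, 0.0377, 0.0018, -0.0087, 0.0, 4.02, 0.0, 0.0382, 0.0018, -0.006, 0.0, 4.02, 0.0, 0.0385, 0.0018, -0.0033, 0.0, 4.02, 0.0, 0.0386, 0.0018, -0.0006, 0.0, 4.02, 0.0, 0.0386, 0.0018, 0.0021, 0.0, 4.02, 0.0, 0.0383, 0.0018, 0.0048, 0.0, 4.02, 0.0]
[0.0379, 0.0018, 0.0075, 0.0, 4.02, 0.0, 0.0373, 0.0018, 0.0101, 0.0, 4.02, 0.0, 0.0365, 0.0018, 0.0127, 0.0, 4.02, 0.0, 0.0355, 0.0018, 0.0152, 0.0, 4.02, 0.0, 0.0344, 0.0018, 0.0177, 0.0, 4.02, 0.0, 0.033, 0.0018, 0.02, 0.0, 4.02, 0.0, 0.0316, 0.0018, 0.0223, 0.0, 4.02, 0.0, 0.0299, 0.0018, 0.0244, 0.0, 4.02, 0.0]
[0.0281, 0.0018, 0.0265, 0.0, 4.02, 0.0]
```

Emit:
jog_arm:
  series: [0.023,0.002,-0.031,0,4,0,0.025,0.002,-0.029,0,4,0,0.027,0.002,-0.027,0,4,0,0.029,0.002,-0.025,0,4,0,0.031,0.002,-0.023,0,4,0,0.032,0.002,-0.021,0,4,0,0.034,0.002,-0.019,0,4,0,0.035,0.002,-0.016,0,4,0]
  claw: 0
  grip_force: 20

```text
t: 0.77
tool_pos: [0.253, 0.2488, 0.229]
orientation: [0.651, -0.277, 0.277, -0.651]
ft_force: [0.8, 0.5, -0.3]
gripper_width: 0.0
```

Emit:
jog_arm:
  series: [0.036,0.002,-0.014,0,4,0,0.037,0.002,-0.011,0,4,0,0.038,0.002,-0.009,0,4,0,0.038,0.002,-0.006,0,4,0,0.038,0.002,-0.003,0,4,0,0.039,0.002,-0.001,0,4,0,0.039,0.002,0.002,0,4,0,0.038,0.002,0.005,0,4,0]

```text
t: 1.43
tool_pos: [0.3744, -0.036, 0.2132]
orientation: [-0.549, 0.446, -0.446, 0.549]
ft_force: [0.3, 1.3, 0.2]
gripper_width: 0.0001
```

Emit:
jog_arm:
  series: [0.038,0.002,0.007,0,4,0,0.037,0.002,0.01,0,4,0,0.036,0.002,0.013,0,4,0,0.035,0.002,0.015,0,4,0,0.034,0.002,0.018,0,4,0,0.033,0.002,0.02,0,4,0,0.032,0.002,0.022,0,4,0,0.03,0.002,0.024,0,4,0]

```text
t: 2.1
tool_pos: [0.4953, -0.3185, 0.1966]
orientation: [-0.405, 0.58, -0.58, 0.405]
ft_force: [0.1, 0.5, 0.7]
gripper_width: -0.0003
```

Run:
```python
from h import *
s=manip.read_state();print(s['q'].round(3),T(s['tool_pos']),s['tool_pos'])
p,d=manip.read_camera('scene');ci=manip.camera_info('scene');C=cloud(ci,d);cv2.imwrite('pics/s1.png',cv2.resize(p[60:300,130:430],None,fx=2.5,fy=2.5))
L=C-s['tool_pos'];m=(np.hypot(L[...,0],L[...,1])<.03)&(C[...,2]>.13)&(d>0)
P=L[m];print(len(P));Q=R.from_quat(s['orientation']).inv().apply(P)
o=np.argsort(-Q[:,1])[:300:15];print((Q[o]*1000).round(1).tolist());print((np.percentile(Q[Q[:,1]>-.03],[2,98],axis=0)*1000).round(1))
p,d=manip.read_camera('wrist');ci=manip.camera_info('wrist');cv2.imwrite('pics/w1.png',p);np.save('w1.npy',d)
plan(W(-102,30,200),ori(90,-1))
```

```text
[-0.697  0.433 -0.161  0.977  0.     1.226] [-72.7  57.5 196.6] [ 0.49533739 -0.31854158  0.19659883]
1023
[[1.6, 10.2, -6.9], [9.4, 3.9, -5.8], [6.0, 0.6, -6.7], [4.2, -2.9, 11.0], [4.8, -6.5, 10.5], [4.3, -9.2, -13.1], [8.7, -13.0, -5.8], [7.8, -15.2, 1.7], [5.6, -18.2, 12.2], [5.7, -22.0, 9.7], [6.4, -25.3, 2.1], [10.8, -31.1, -11.7], [5.2, -33.0, -13.7], [4.5, -34.7, 2.8], [0.5, -36.5, 4.7], [10.1, -38.1, -9.2], [8.4, -39.4, -24.4], [-6.9, -40.5, -15.1], [-2.4, -42.0, -17.1], [-5.3, -42.8, -18.1]]
[[ -4.6 -29.2 -14. ]
 [ 10.3   8.6  13.2]]
1 rows
[0.0285, -0.0042, 0.023, -0.07, 4.13, 0.08]
```

View pics/s1.png

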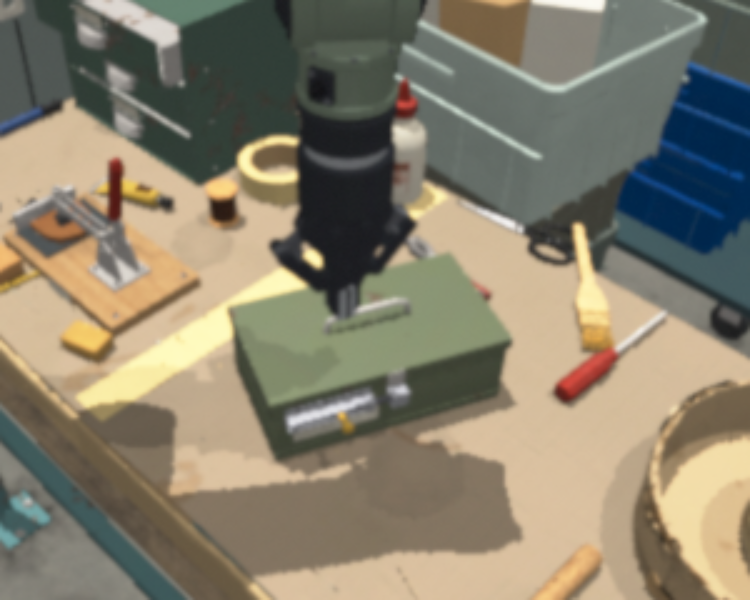

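View pics/w1.png

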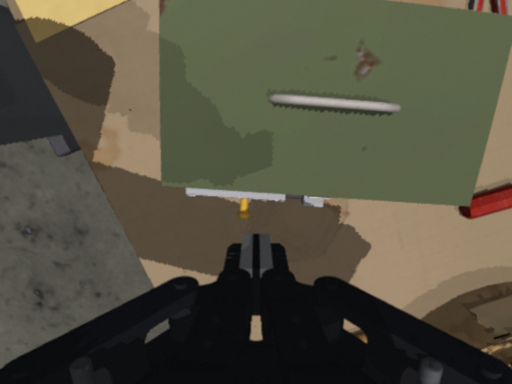

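The scene view shows the closed fingertips just above the lid, and the tip depth fits TCP+14 mm closed. In the wrist view the knob is at (244,208), the guide runs from about 187 to 285, and the keeper is at (313,199). I'll refine the tin frame from these.

Run:
```python
from h import *
p=cv2.imread('pics/w1.png');d=np.load('w1.npy');ci=manip.camera_info('wrist');C=cloud(ci,d)
hsv=cv2.cvtColor(p,cv2.COLOR_BGR2HSV);k=(hsv[...,0]>12)&(hsv[...,0]<32)&(hsv[...,1]>150);k[:190]=0;k[225:]=0;k[:,:225]=0;k[:,262:]=0
v,u=np.nonzero(k);print(u.min(),u.max(),v.min(),v.max(),'knob',T(onz(ci,u.mean(),v.mean(),.064)), 'tip',T(onz(ci,u[v>=v.max()-2].mean(),v.max(),.064)))
for n,(a,b,z) in dict(gl=(187,192,.074),gr=(285,199,.074),kl=(303,205,.07),kr=(323,206,.07),c1=(161,185,.09),c2=(472,205,.09),c3=(512,12,.09)).items(): print(n,T(onz(ci,a,b,z)))
m=(C[...,2]>.083)&(C[...,2]<.096)&(d>0);m[225:]=0
P=np.array([T(q) for q in C[m]]);print(P.min(0),P.max(0),np.median(P[:,2]))
f=C[(C[...,2]>.07)&(C[...,2]<.1)&(d>0)]
# front edge fit
E=[]
for uu in range(180,460,10):
    vv=np.nonzero(m[:225,uu])[0]
    if len(vv): E.append(T(C[vv.max(),uu])[:2])
E=np.array(E);print(np.polyfit(E[:,1],E[:,0],1),E[[0,-1]])
```

```text
238 249 199 218 knob [-95.2  65.3  64. ] tip [-103.7   65.1   64. ]
gl [-79.5 114.4  74. ]
gr [-79.8  30.   74. ]
kl [-85.4  13.1  70. ]
kr [-85.   -4.8  70. ]
c1 [-70.3 131.9  90. ]
c2 [ -69.  -124.5   90. ]
c3 [  76.1 -117.1   90. ]
[ -72.9 -124.3   85.6] [ 74.6 133.1  96. ] 89.2
[-2.67822627e-03 -7.03918519e+01] [[ -70.6  117.1]
 [ -69.4 -105. ]]
```

```bash
sed -i 's/^c0=.*/c0=np.array([.5760,-.2737]);yaw=np.radians(65.6)/' h.py
python3 - <<'E'
from h import *
a=plan(W(-103,31,197),ori(90,-1)); plan(W(-103,31,62),ori(90,-1),*a)
E
```

```text
1 rows
[0.0278, -0.0012, 0.0195, -0.07, 4.13, 0.08]
4 rows
[0.0, 0.0338, 0.0, 0.0, 0.0, 0.0, 0.0, 0.0338, 0.0, 0.0, 0.0, 0.0, 0.0, 0.0338, 0.0, 0.0, 0.0, 0.0, 0.0, 0.0338, 0.0, 0.0, 0.0, 0.0]
```

Emit:
jog_arm:
  series: [0.014,0,0.01,0,2.1,0,0.014,0,0.01,0,2,0,0,0,0,0,0,0,0,0,0,0,0,0]

```text
t: 2.53
tool_pos: [0.5034, -0.3498, 0.1966]
orientation: [-0.385, 0.594, -0.593, 0.385]
ft_force: [0.6, -0.1, -0.2]
gripper_width: 0.0002
```

Emit:
jog_arm:
  series: [0,0.03,0,0,0,0,0,0.03,0,0,0,0,0,0.025,0,0,0,0,0,0.02,0,0,0,0,0,0.015,0,0,0,0,0,0.015,0,0,0,0,0,0,0,0,0,0]

```text
t: 3.12
tool_pos: [0.5022, -0.3494, 0.0602]
orientation: [-0.386, 0.594, -0.593, 0.384]
ft_force: [-2.1, -4.6, -3.6]
gripper_width: -0.0002
```

Run:
```python
from h import *
s=manip.read_state();print(T(s['tool_pos']),s['ft_force'].round(2),s['q'].round(2))
p,d=manip.read_camera('wrist');cv2.imwrite('pics/w2.png',p)
```

```text
[-99.4  35.9  60.2] [-2.14 -4.64 -3.57] [-0.73  0.61 -0.25  0.71 -0.    1.26]
```

View pics/w2.png

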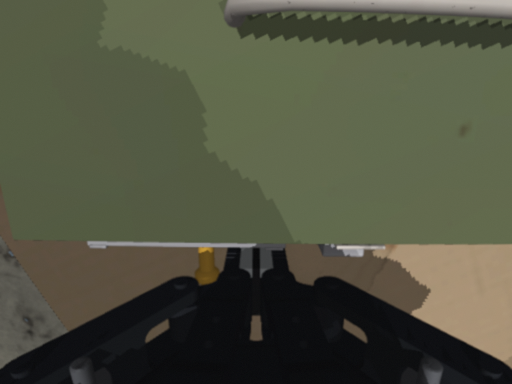

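The wrist view shows the finger between the knob (205,265) on its left and the keeper (342,248) on its right. It is close to the guide, and the 5 N along -x suggests it is grazing, so I'll back off 4 mm.

Emit:
jog_arm:
  series: [0.002,0,0,0,0,0,0.002,0,0,0,0,0,0,0,0,0,0,0,0,0,0,0,0,0]

```text
t: 3.5
tool_pos: [0.5025, -0.3534, 0.0629]
orientation: [0.385, -0.593, 0.593, -0.385]
ft_force: [0.0, -0.3, 1.4]
gripper_width: -0.0
```

Run:
```python
from h import *
s=manip.read_state();print(T(s['tool_pos']),s['ft_force'].round(2),R.from_quat(s['orientation']).as_matrix().round(3),ex,ey)
```

```text
[-103.    34.    62.9] [ 0.05 -0.34  1.43] [[-0.407  0.001  0.913]
 [-0.913  0.    -0.407]
 [-0.001 -1.     0.001]] [0.41310443 0.91068366 0.        ] [-0.91068366  0.41310443  0.        ]
```

Emit:
jog_arm:
  series: [0,0,-0.003,0,0,0,0,0,-0.003,0,0,0,0,0,-0.003,0,0,0,0,0,-0.003,0,0,0,0,0,-0.003,0,0,0,0,0,-0.003,0,0,0,0,0,-0.003,0,0,0,0,0,0,0,0,0]

```text
t: 4.17
tool_pos: [0.4823, -0.3448, 0.0623]
orientation: [-0.385, 0.594, -0.593, 0.385]
ft_force: [0.8, -0.2, 1.0]
gripper_width: 0.0
```

Emit:
jog_arm:
  series: [0,0,-0.002,0,0,0,0,0,-0.002,0,0,0,0,0,-0.002,0,0,0,0,0,-0.002,0,0,0,0,0,-0.002,0,0,0,0,0,0,0,0,0]

```text
t: 4.67
tool_pos: [0.4734, -0.3408, 0.0622]
orientation: [-0.385, 0.593, -0.593, 0.385]
ft_force: [0.5, 0.7, -0.8]
gripper_width: 0.0
```

Run:
```python
from h import *
s=manip.read_state();f=s['ft_force'];print(T(s['tool_pos']),f.round(2),f@ex,f@ey)
p,d=manip.read_camera('wrist');cv2.imwrite('pics/w3.png',p)
hsv=cv2.cvtColor(p,cv2.COLOR_BGR2HSV);k=(hsv[...,0]>12)&(hsv[...,0]<32)&(hsv[...,1]>170)&(hsv[...,2]>100);k[:245]=0;k[290:]=0;k[:,:100]=0;k[:,300:]=0
v,u=np.nonzero(k);ci=manip.camera_info('wrist');print(u.min(),u.max(),v.min(),v.max(),'knob',T(onz(ci,u.mean(),v.mean(),.064)))
```

```text
[-103.5   65.7   62.2] [ 0.53  0.69 -0.79] 0.8531543758157992 -0.1997778669613514
207 221 245 272 knob [-98.   85.6  64. ]
```

Emit:
jog_arm:
  series: [0,0,-0.002,0,0,0,0,0,-0.002,0,0,0,0,0,-0.001,0,0,0,0,0,-0.001,0,0,0,0,0,0,0,0,0]

```text
t: 5.13
tool_pos: [0.4686, -0.3388, 0.0624]
orientation: [0.385, -0.593, 0.593, -0.385]
ft_force: [2.3, 0.4, -0.3]
gripper_width: -0.0002
```

Emit:
jog_arm:
  series: [0,0,-0.001,0,0,0,0,0,-0.001,0,0,0,0,0,0,0,0,0]

```text
t: 5.38
tool_pos: [0.4683, -0.3386, 0.0626]
orientation: [0.384, -0.592, 0.594, -0.386]
ft_force: [5.6, -2.5, -4.0]
gripper_width: -0.0002
```

Emit:
jog_arm:
  series: [0,0,-0.001,0,0,0,0,0,-0.001,0,0,0,0,0,0,0,0,0]

```text
t: 5.63
tool_pos: [0.4675, -0.3379, 0.0627]
orientation: [0.383, -0.592, 0.595, -0.386]
ft_force: [9.3, -1.3, -5.2]
gripper_width: 0.0002
```

Emit:
jog_arm:
  series: [0,0,0.004,0,0,0,0,0,0.01,0,0,0,0.02,0,0.01,0,0,0,0.035,0,0,0,0,0,0.035,0,0,0,0,0,0,-0.02,0,0,0,0,0,-0.03,0,0,0,0,0,0,0,0,0,0]

```text
t: 6.3
tool_pos: [0.4506, -0.4317, 0.1168]
orientation: [0.384, -0.592, 0.595, -0.384]
ft_force: [1.1, -1.3, 1.1]
gripper_width: 0.0002
```

Run:
```python
from h import *
s=manip.read_state();print(T(s['tool_pos']),s['q'].round(2))
p,d=manip.read_camera('wrist');ci=manip.camera_info('wrist');cv2.imwrite('pics/w4.png',p)
p,d=manip.read_camera('top');ci=manip.camera_info('top');C=cloud(ci,d);cv2.imwrite('pics/t4.png',p)
box=np.zeros(d.shape,bool);box[115:250,220:335]=1
P=C[box&(C[...,2]>.08)&(C[...,2]<.097)];print(cv2.minAreaRect(P[:,:2].astype(np.float32)*1000))
plan(W(-190,0,120),ori(35,-1))
```

```text
[-195.7   48.9  116.8] [-0.88  0.56 -0.17  0.84 -0.    1.11]
((577.9216918945312, -276.1773376464844), (150.05320739746094, 257.64007568359375), 65.2096176147461)
8 rows
[-0.0005, -0.0008, 0.0063, 0.01, 0.04, 6.88, -0.0006, -0.0008, 0.0063, 0.01, 0.04, 6.88, -0.0007, -0.0007, 0.0063, 0.01, 0.04, 6.88, -0.0008, -0.0006, 0.0063, 0.01, 0.04, 6.88, -0.0008, -0.0005, 0.0063, 0.01, 0.04, 6.88, -0.0009, -0.0004, 0.0063, 0.01, 0.04, 6.88, -0.0009, -0.0003, 0.0063, 0.01, 0.04, 6.88, -0.001, -0.0002, 0.0063, 0.01, 0.04, 6.88]
```

View pics/w4.png

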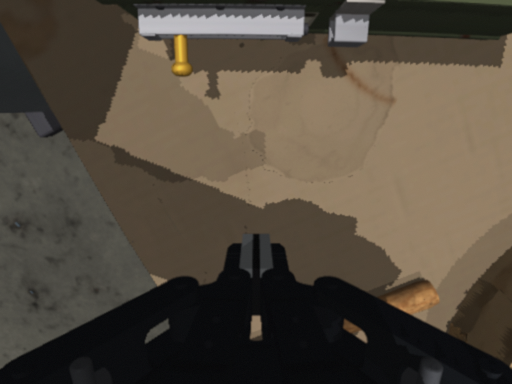

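Wrist view: the knob (181,60) now sits at 25% of the guide's length from its far end. That matches fully back (24% expected). The tin hasn't moved. Next I tilt the tool.

Emit:
jog_arm:
  series: [0,0,0.006,0,0,6.9,0,0,0.006,0,0,6.9,0,0,0.006,0,0,6.9,0,0,0.006,0,0,6.9]

```text
t: 6.73
tool_pos: [0.4721, -0.4382, 0.1126]
orientation: [-0.231, 0.668, -0.483, 0.517]
ft_force: [0.4, -0.7, -1.5]
gripper_width: -0.0
```

Emit:
jog_arm:
  series: [0,0,0.006,0,0,6.9,0,0,0.006,0,0,6.9,0,0,0.006,0,0,6.9,0,0,0.006,0,0,6.9,0,0,0,0,0,0,0,0,0,0,0,0]

```text
t: 7.23
tool_pos: [0.4919, -0.4468, 0.104]
orientation: [-0.064, 0.708, -0.344, 0.614]
ft_force: [0.2, 0.4, 0.0]
gripper_width: -0.0
```

Run:
```python
from h import *
s=manip.read_state();r=R.from_quat(s['orientation']);print(T(s['tool_pos']),s['q'].round(2),s['ft_force'].round(1))
M=r.as_matrix();print(np.array([ex,ey,ez])@M)
p,d=manip.read_camera('scene');cv2.imwrite('pics/s5.png',p)
```

```text
[-192.4    5.1  104. ] [-1.13  1.18  0.64  1.79  0.67  0.59] [0.2 0.4 0. ]
[[-0.56537328  0.82481801  0.00531982]
 [ 0.00547463  0.01020185 -0.99993297]
 [-0.824817   -0.56530626 -0.01028343]]
```

View pics/s5.png

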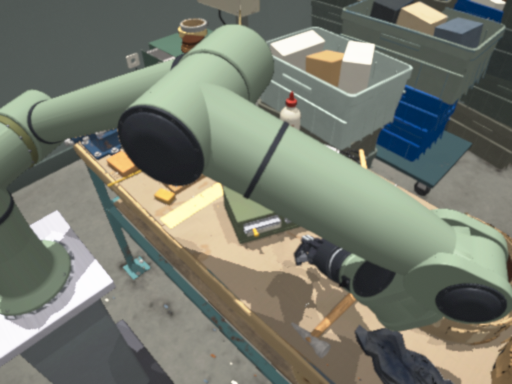

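Scene view: the gripper is tilted in front of the tin, pointing at the keeper, with the wrist well above the hammer (335,315). The measured pitch is 34.4°, all joints are in range and the force is about 0.

Emit:
jog_arm:
  series: [0.004,0.022,0.002,0,0,0,0.004,0.022,0.001,0,0,0,0.004,0.022,0.001,0,0,0,0.004,0.022,0.001,0,0,0,0,0,0,0,0,0,0,0,0,0,0,0]

```text
t: 7.78
tool_pos: [0.5254, -0.3923, 0.0533]
orientation: [-0.068, 0.702, -0.349, 0.617]
ft_force: [0.6, 0.1, 0.4]
gripper_width: 0.0001
```

```bash
cat >> h.py <<'E'
def st():
    s=manip.read_state();M=np.array([ex,ey,ez])@R.from_quat(s['orientation']).as_matrix();t=T(s['tool_pos'])
    d,n=M[:,1],-M[:,0];c=t+14*d+11*n
    f=np.array([ex,ey,ez])@s['ft_force'];print('tcp',t,'corner',c.round(1),'pitch',np.degrees(np.arcsin(-d[2])).round(1),'f',f.round(1),'q',s['q'].round(2),'t',s['t'])
    return M,c
E
python3 - <<'E'
from h import *
M,c=st();print(M.T@(np.array([-77,0,42])-c))
p,d=manip.read_camera('scene');cv2.imwrite('pics/s6.png',cv2.resize(p[180:330,200:400],None,fx=3,fy=3))
E
```

```text
tcp [-128.9   -2.9   53.3] corner [-111.1   -2.7   54.3] pitch 35.0 f [ 0.4 -0.5  0.4] q [-1.06  1.15  0.44  1.57  0.72  0.66] t 7.7833
[-9.55922522 34.99792977 -2.49622449]
```

View pics/s6.png

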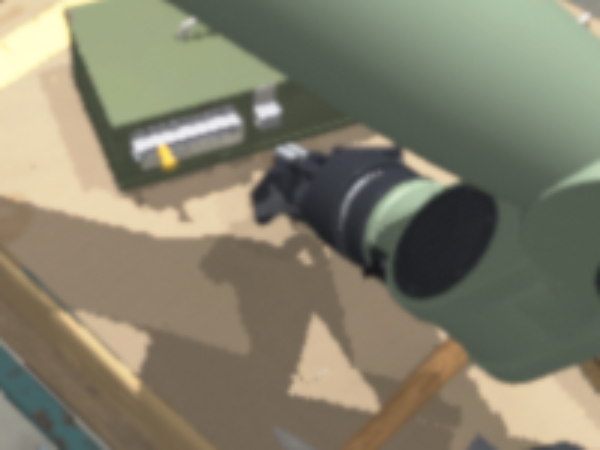

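Crop: the fingertips (290,155) sit right in front of the keeper (267,105), a bit high. Lower first, then insert.

Emit:
jog_arm:
  series: [0.004,0.006,-0.001,0,0,0,0.004,0.006,-0.001,0,0,0,0,0,0,0,0,0,0,0,0,0,0,0]

```text
t: 8.17
tool_pos: [0.524, -0.3874, 0.0352]
orientation: [-0.066, 0.704, -0.347, 0.616]
ft_force: [0.2, -0.4, 0.6]
gripper_width: -0.0001
```

Run:
```python
from h import *
M,c=st();print(M.T@(np.array([-77,0,42])-c))
```

```text
tcp [-125.     0.3   35.2] corner [-107.2    0.4   36.2] pitch 34.8 f [-0.3 -0.4  0.6] q [-1.06  1.16  0.42  1.54  0.72  0.66] t 8.1667
[-21.96766745  21.54103401   0.5457144 ]
```

Emit:
jog_arm:
  series: [-0.0035,0.0045,0,0,0,0,-0.0035,0.0045,0,0,0,0,-0.0035,0.0045,0,0,0,0,-0.0035,0.0045,0,0,0,0,-0.0035,0.0045,0,0,0,0,0,0,0,0,0,0,0,0,0,0,0,0]

```text
t: 8.75
tool_pos: [0.5363, -0.3607, 0.0372]
orientation: [-0.066, 0.704, -0.347, 0.616]
ft_force: [0.8, -0.4, -0.1]
gripper_width: 0.0
```

Run:
```python
from h import *
M,c=st();print(M.T@(np.array([-77,0,42])-c))
p,d=manip.read_camera('wrist');cv2.imwrite('pics/w7.png',p)
```

```text
tcp [-95.6   0.2  37.2] corner [-77.8   0.3  38.2] pitch 34.8 f [ 0.  -0.9 -0.1] q [-1.02  1.13  0.35  1.48  0.74  0.69] t 8.75
[-3.55599914 -1.46773862  0.32452069]
```

View pics/w7.png

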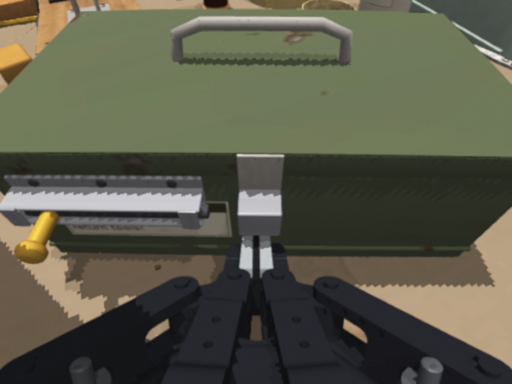

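The wrist view shows the closed fingertips (256,255) centred under the keeper (260,210), and the bolt is clear of the keeper. Now the lift arc.

```bash
cat > arc.py <<'E'
from h import *
import sys
H=np.array([72.35,76.5])
def corner(th,M):
    a=np.interp(th,[0,.6],[12,8]);d2=M[[0,2],1]
    rot_=lambda v:np.array([np.cos(th)*v[0]+np.sin(th)*v[1],-np.sin(th)*v[0]+np.cos(th)*v[1]])
    A=H+rot_(np.array([-88.5,54])-H)
    u=np.array([np.cos(th),-np.sin(th)])
    pit=np.arcsin(-d2[1])
    return A+a*(d2 if th<pit else u)
M,c=st()
ths=np.linspace(0,1.8,1801);P=np.array([corner(t,M) for t in ths])
th0=ths[np.argmin(np.hypot(*(P-c[[0,2]]).T))];print('theta now',th0)
for seq in sys.argv[1:]:
    out=[];cur=c.copy()
    for t in map(float,seq.split(',')):
        q=corner(t,M);tgt=np.array([q[0],0,q[1]]);v=M.T@(tgt-cur)/1000;v=v.round(4);out+=[*map(float,v),0,0,0];cur=cur+M@v*1000
    print(out,cur.round(1))
E
python3 arc.py 0,.03,.06,.09,.12,.15,.18,.21
```

```text
tcp [-96.1   0.2  37.2] corner [-78.3   0.3  38.2] pitch 34.8 f [-0.5 -0.2  0.7] q [-1.02  1.13  0.35  1.48  0.74  0.69] t 8.8
theta now 0.0
[-0.0071, -0.0054, 0.0003, 0, 0, 0, -0.0037, -0.0034, 0.0, 0, 0, 0, -0.0037, -0.0034, 0.0, 0, 0, 0, -0.0038, -0.0032, -0.0, 0, 0, 0, -0.0039, -0.0031, -0.0, 0, 0, 0, -0.004, -0.003, -0.0, 0, 0, 0, -0.0041, -0.0029, -0.0, 0, 0, 0, -0.0041, -0.0027, -0.0, 0, 0, 0] [-80.9  -0.   82. ]
```

Emit:
jog_arm:
  series: [-0.004,-0.003,0,0,0,0,-0.003,-0.002,0,0,0,0,-0.004,-0.003,0,0,0,0,-0.004,-0.003,0,0,0,0,-0.004,-0.003,0,0,0,0,-0.004,-0.003,0,0,0,0,0,0,0,0,0,0]

```text
t: 9.38
tool_pos: [0.5357, -0.3628, 0.0669]
orientation: [-0.066, 0.704, -0.348, 0.616]
ft_force: [-2.5, -2.8, -1.0]
gripper_width: 0.0001
```

```bash
python3 - <<'E'
from h import *
p,d=manip.read_camera('wrist');cv2.imwrite('pics/w8.png',p)
p,d=manip.read_camera('top');ci=manip.camera_info('top');C=cloud(ci,d)
E
python3 arc.py .16,.2,.24,.28,.32,.36,.4,.44
```

```text
tcp [-97.7  -0.   65.9] corner [-79.9   0.1  66.9] pitch 34.9 f [-4.4 -0.6 -1.7] q [-1.02  1.09  0.35  1.52  0.74  0.69] t 9.4833
theta now 0.11900000000000001
[-0.0049, -0.0048, 0.0001, 0, 0, 0, -0.0055, -0.0037, 0.0, 0, 0, 0, -0.0056, -0.0036, 0.0, 0, 0, 0, -0.0057, -0.0033, 0.0, 0, 0, 0, -0.0059, -0.0031, 0.0, 0, 0, 0, -0.0059, -0.0028, 0.0, 0, 0, 0, -0.0061, -0.0026, 0.0001, 0, 0, 0, -0.0061, -0.0024, -0.0, 0, 0, 0] [-75.4  -0.  119.5]
```

View pics/w8.png

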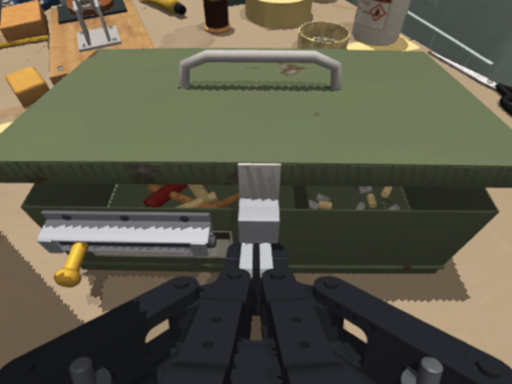

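The wrist view shows the lid lifted about 0.12 rad with the tools visible inside, and the fingertips under the keeper at (257,240). Continuing.

Emit:
jog_arm:
  series: [-0.005,-0.005,0,0,0,0,-0.0055,-0.004,0,0,0,0,-0.0055,-0.0035,0,0,0,0,-0.0055,-0.0035,0,0,0,0,-0.006,-0.003,0,0,0,0,-0.006,-0.003,0,0,0,0,-0.006,-0.0025,0,0,0,0,-0.006,-0.0025,0,0,0,0]

```text
t: 10.15
tool_pos: [0.5374, -0.3584, 0.1192]
orientation: [-0.066, 0.704, -0.348, 0.616]
ft_force: [0.7, 0.5, -1.4]
gripper_width: 0.0003
```

```bash
python3 arc.py .46,.5,.54,.58,.62,.66,.7,.74
```

```text
tcp [-93.1   0.2 119.2] corner [-75.3   0.3 120.2] pitch 34.8 f [ 0.7 -0.5 -1.4] q [-1.02  1.03  0.36  1.58  0.75  0.7 ] t 10.15
theta now 0.444
[-0.0025, -0.0006, 0.0003, 0, 0, 0, -0.0063, -0.002, 0.0, 0, 0, 0, -0.0063, -0.0017, 0.0, 0, 0, 0, -0.0064, -0.0015, 0.0001, 0, 0, 0, -0.0063, -0.0011, -0.0, 0, 0, 0, -0.0061, -0.0007, -0.0, 0, 0, 0, -0.0062, -0.0005, 0.0, 0, 0, 0, -0.0062, -0.0002, 0.0, 0, 0, 0] [-55.7   0.  163. ]
```

Emit:
jog_arm:
  series: [-0.004,-0.001,0,0,0,0,-0.006,-0.002,0,0,0,0,-0.0065,-0.0015,0,0,0,0,-0.0065,-0.0015,0,0,0,0,-0.0065,-0.001,0,0,0,0,-0.006,-0.0005,0,0,0,0,-0.006,-0.0005,0,0,0,0,-0.006,0,0,0,0,0]

```text
t: 10.82
tool_pos: [0.5458, -0.3397, 0.1626]
orientation: [-0.066, 0.704, -0.348, 0.616]
ft_force: [-0.6, -1.6, -2.1]
gripper_width: -0.0
```

```bash
python3 arc.py .76,.79,.82,.85,.88,.91,.94,.97
python3 - <<'E'
from h import *
p,d=manip.read_camera('wrist');cv2.imwrite('pics/w9.png',p)
E
```

```text
tcp [-72.6   0.3 162.6] corner [-54.8   0.4 163.6] pitch 34.8 f [-1.7 -0.1 -2.1] q [-1.    0.96  0.33  1.61  0.76  0.72] t 10.8167
theta now 0.747
[-0.002, -0.0003, 0.0004, 0, 0, 0, -0.0047, 0.0001, 0.0, 0, 0, 0, -0.0046, 0.0002, 0.0, 0, 0, 0, -0.0046, 0.0004, 0.0001, 0, 0, 0, -0.0046, 0.0005, -0.0, 0, 0, 0, -0.0046, 0.0006, -0.0, 0, 0, 0, -0.0046, 0.0008, 0.0, 0, 0, 0, -0.0045, 0.001, 0.0, 0, 0, 0] [-32.6   0.  189.8]
```

View pics/w9.png

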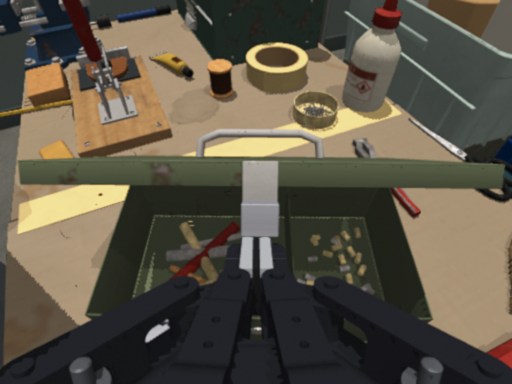

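The wrist view shows the lid at about 0.75 rad, the tip still under the keeper (260,220), and the bystanders undisturbed.

Emit:
jog_arm:
  series: [-0.003,0,0,0,0,0,-0.0045,0,0,0,0,0,-0.0045,0,0,0,0,0,-0.0045,0.0005,0,0,0,0,-0.0045,0.0005,0,0,0,0,-0.0045,0.0005,0,0,0,0,-0.0045,0.001,0,0,0,0,-0.0045,0.001,0,0,0,0]

```text
t: 11.53
tool_pos: [0.555, -0.319, 0.1887]
orientation: [-0.066, 0.704, -0.348, 0.616]
ft_force: [-0.2, -1.9, -0.3]
gripper_width: -0.0004
```

```bash
python3 arc.py 1.0,1.03,1.06,1.09,1.12,1.15,1.18,1.21
```

```text
tcp [-49.9   0.4 188.7] corner [-32.1   0.5 189.7] pitch 34.8 f [-1.8 -0.6 -0.3] q [-0.97  0.91  0.3   1.61  0.78  0.75] t 11.5333
theta now 0.972
[-0.0043, 0.0006, 0.0005, 0, 0, 0, -0.0045, 0.0012, 0.0, 0, 0, 0, -0.0044, 0.0013, 0.0001, 0, 0, 0, -0.0044, 0.0015, -0.0, 0, 0, 0, -0.0044, 0.0016, 0.0, 0, 0, 0, -0.0043, 0.0017, 0.0, 0, 0, 0, -0.0042, 0.0019, 0.0001, 0, 0, 0, -0.0042, 0.0019, -0.0, 0, 0, 0] [ -2.7  -0.  211.6]
```

Emit:
jog_arm:
  series: [-0.0045,0.0005,0,0,0,0,-0.0045,0.001,0,0,0,0,-0.0045,0.0015,0,0,0,0,-0.0045,0.0015,0,0,0,0,-0.0045,0.0015,0,0,0,0,-0.0045,0.0015,0,0,0,0,-0.004,0.002,0,0,0,0,-0.004,0.002,0,0,0,0]

```text
t: 12.2
tool_pos: [0.567, -0.292, 0.2108]
orientation: [-0.066, 0.704, -0.347, 0.616]
ft_force: [-0.3, -1.1, 0.2]
gripper_width: 0.0003
```

```bash
python3 arc.py 1.22,1.24,1.26,1.28,1.3,1.32,1.34,1.36 1.22,1.24,1.26,1.28,1.3,1.32,1.34,1.36,1.38,1.4,1.42,1.44,1.46,1.48,1.5,1.52
```

```text
tcp [-20.4   0.6 210.8] corner [ -2.6   0.7 211.8] pitch 34.8 f [-1.1 -0.2  0.2] q [-0.93  0.86  0.26  1.59  0.8   0.79] t 12.2
theta now 1.211
[-0.0011, 0.0008, 0.0007, 0, 0, 0, -0.0028, 0.0014, 0.0, 0, 0, 0, -0.0027, 0.0015, 0.0, 0, 0, 0, -0.0027, 0.0015, 0.0001, 0, 0, 0, -0.0026, 0.0016, -0.0, 0, 0, 0, -0.0027, 0.0016, -0.0, 0, 0, 0, -0.0026, 0.0017, 0.0, 0, 0, 0, -0.0025, 0.0018, 0.0, 0, 0, 0] [ 18.4   0.  221.2]
[-0.0011, 0.0008, 0.0007, 0, 0, 0, -0.0028, 0.0014, 0.0, 0, 0, 0, -0.0027, 0.0015, 0.0, 0, 0, 0, -0.0027, 0.0015, 0.0001, 0, 0, 0, -0.0026, 0.0016, -0.0, 0, 0, 0, -0.0027, 0.0016, -0.0, 0, 0, 0, -0.0026, 0.0017, 0.0, 0, 0, 0, -0.0025, 0.0018, 0.0, 0, 0, 0, -0.0025, 0.0018, 0.0, 0, 0, 0, -0.0025, 0.0018, 0.0001, 0, 0, 0, -0.0025, 0.0019, -0.0, 0, 0, 0, -0.0024, 0.0019, -0.0, 0, 0, 0, -0.0023, 0.002, 0.0, 0, 0, 0, -0.0024, 0.002, 0.0, 0, 0, 0, -0.0023, 0.0021, 0.0, 0, 0, 0, -0.0022, 0.0021, 0.0001, 0, 0, 0] [ 42.1  -0.  228. ]
```

Emit:
jog_arm:
  series: [-0.0015,0.001,0,0,0,0,-0.0028,0.0014,0,0,0,0,-0.0027,0.0015,0,0,0,0,-0.0027,0.0015,0,0,0,0,-0.0026,0.0016,0,0,0,0,-0.0027,0.0016,0,0,0,0,-0.0026,0.0017,0,0,0,0,-0.0025,0.0018,0,0,0,0]

```text
t: 12.87
tool_pos: [0.5757, -0.2726, 0.2202]
orientation: [-0.066, 0.704, -0.347, 0.616]
ft_force: [0.1, -0.2, 0.7]
gripper_width: 0.0
```

Emit:
jog_arm:
  series: [-0.0025,0.0018,0,0,0,0,-0.0025,0.0018,0,0,0,0,-0.0025,0.0019,0,0,0,0,-0.0024,0.0019,0,0,0,0,-0.0023,0.002,0,0,0,0,-0.0024,0.002,0,0,0,0,-0.0023,0.0021,0,0,0,0,0,0,0,0,0,0]

```text
t: 13.53
tool_pos: [0.5842, -0.2532, 0.2265]
orientation: [-0.066, 0.704, -0.347, 0.616]
ft_force: [0.4, -0.2, 0.3]
gripper_width: 0.0002
```

```bash
python3 arc.py 1.5,1.52,1.54,1.56,1.58,1.6
python3 - <<'E'
from h import *
for n in ('wrist','top'):
    p,d=manip.read_camera(n);cv2.imwrite(f'pics/{n}10.png',p)
ci=manip.camera_info('top');C=cloud(ci,d)
np.set_printoptions(suppress=True)
g=[T(q) for q in C[115:250,200:335][::2,::2].reshape(-1,3)]
g=np.array(g);g=g[(g[:,2]>70)&(abs(g[:,1])<125)&(abs(g[:,1])>60)&(g[:,0]>0)&(g[:,0]<250)]
print(len(g));o=np.argsort(g[:,0]);print(g[o][::max(1,len(g)//25)])
E
```

```text
tcp [ 22.    1.  226.5] corner [ 39.8   1.1 227.5] pitch 34.8 f [-0.  -0.4  0.3] q [-0.88  0.8   0.2   1.53  0.83  0.86] t 13.5333
theta now 1.5050000000000001
[0.0005, -0.0005, 0.0011, 0, 0, 0, -0.0022, 0.0022, 0.0, 0, 0, 0, -0.0022, 0.0021, 0.0, 0, 0, 0, -0.0022, 0.0022, 0.0001, 0, 0, 0, -0.0021, 0.0023, -0.0, 0, 0, 0, -0.0021, 0.0023, 0.0, 0, 0, 0] [ 54.4   0.  230. ]
78
[[  61.8  -72.2  223.9]
 [  62.2 -105.7  223.3]
 [  64.    70.3  225.5]
 [  64.2  -98.9  223.9]
 [  64.4   80.2  221.8]
 [  66.   -91.6  225.7]
 [  66.3   86.5  222.2]
 [  66.5  -76.6   73.2]
 [  66.8   75.6  219.4]
 [  68.1  -67.3   79.8]
 [  68.3   82.5  223.4]
 [  68.5   92.6  221.1]
 [  68.6  -92.9   78. ]
 [  68.7 -108.   223.6]
 [  68.9   62.5   81.6]
 [  70.3   99.1  222.4]
 [  70.6  -79.3  222.9]
 [  70.8  -69.2  219.8]
 [  70.9 -109.9   80.5]
 [  71.2 -102.4  220.5]
 [  72.3   95.   223.1]
 [  72.8   84.2  220.9]
 [  73.1  -84.6  220.6]
 [  73.1  -65.2   78.9]
 [  73.9   88.2   78.1]
 [  74.5   90.8  223.1]]
```

Emit:
jog_arm:
  series: [0,0,0,0,0,0,0,0,0,0,0,0,0,0,0,0,0,0,0,0,0,0,0,0,0,0,0,0,0,0,0,0,0,0,0,0]

```text
t: 14.13
tool_pos: [0.584, -0.2539, 0.2262]
orientation: [-0.066, 0.704, -0.347, 0.616]
ft_force: [-0.1, 1.1, -0.3]
gripper_width: -0.0001
```

```bash
cat >> h.py <<'E'
def lid():
    p,d=manip.read_camera('top');C=cloud(manip.camera_info('top'),d)
    g=np.array([T(q) for q in C[90:250,180:340].reshape(-1,3)])
    g=g[(g[:,2]>190)&(g[:,2]<235)&(abs(g[:,1])<125)&(abs(g[:,1])>60)&(g[:,0]>0)&(g[:,0]<250)]
    print('edge',len(g),np.percentile(g[:,0],[5,50,95]),np.percentile(g[:,2],[5,50,95]));return p
E
python3 - <<'E'
from h import *
st();lid()
E
```

```text
tcp [ 21.3   0.9 226.2] corner [ 39.1   1.  227.2] pitch 34.8 f [ 0.9  0.6 -0.3] q [-0.88  0.8   0.2   1.53  0.83  0.86] t 14.1333
edge 249 [62.7  68.4  74.26] [219.7  222.8  225.76]
```

The lid is stationary near 1.5 rad and still touching the finger. Nudging further.

Emit:
jog_arm:
  series: [-0.002,0.002,0,0,0,0,-0.002,0.002,0,0,0,0,-0.002,0.002,0,0,0,0,-0.002,0.002,0,0,0,0,0,0,0,0,0,0,0,0,0,0,0,0]

```text
t: 14.68
tool_pos: [0.5886, -0.2434, 0.2284]
orientation: [-0.066, 0.704, -0.347, 0.616]
ft_force: [1.0, -0.8, 0.2]
gripper_width: -0.0001
```

Run:
```python
from h import *
st();cv2.imwrite('pics/t11.png',lid())
p,d=manip.read_camera('wrist');cv2.imwrite('pics/w11.png',p)
```

```text
tcp [ 32.8   1.  228.4] corner [ 50.6   1.1 229.4] pitch 34.8 f [-0.3 -1.3  0.2] q [-0.86  0.79  0.18  1.51  0.84  0.88] t 14.6833
edge 254 [80.065 85.75  91.635] [219.  221.7 224.4]
```

View pics/w11.png

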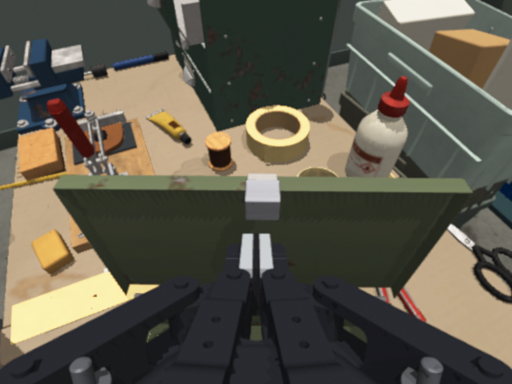

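The wrist view shows the lid standing past vertical, with the keeper (262,195) just ahead of the tips. The edge moved 17 mm against the finger's 11 mm, so the lid is falling open. I'll hold still and re-measure.

Emit:
jog_arm:
  series: [0,0,0,0,0,0,0,0,0,0,0,0,0,0,0,0,0,0,0,0,0,0,0,0,0,0,0,0,0,0,0,0,0,0,0,0,0,0,0,0,0,0,0,0,0,0,0,0]

```text
t: 15.45
tool_pos: [0.5885, -0.2438, 0.2282]
orientation: [-0.066, 0.704, -0.347, 0.616]
ft_force: [-0.1, 0.8, 0.5]
gripper_width: 0.0005
```

Run:
```python
from h import *
st();lid()
```

```text
tcp [ 32.4   1.  228.2] corner [ 50.2   1.1 229.2] pitch 34.8 f [0.7 0.4 0.5] q [-0.86  0.79  0.18  1.51  0.84  0.88] t 15.45
edge 212 [103.755 109.5   114.9  ] [214.3  217.55 220.7 ]
```

The edge position gives θ ≈ 1.79, resting at the stop. Retract backwards and up.

Emit:
jog_arm:
  series: [0,-0.01,0,0,0,0,0,-0.02,0,0,0,0,0,-0.03,0,0,0,0,0,-0.03,0,0,0,0,0,-0.02,0,0,0,0,0,-0.01,0,0,0,0,0,0,0,0,0,0,0,0,0,0,0,0]

```text
t: 16.17
tool_pos: [0.5483, -0.3342, 0.2965]
orientation: [-0.066, 0.704, -0.348, 0.616]
ft_force: [0.1, 0.2, 0.1]
gripper_width: -0.0
```

Emit:
jog_arm:
  series: [0,0,0,0,0,0,0,0,0,0,0,0,0,0,0,0,0,0,0,0,0,0,0,0,0,0,0,0,0,0,0,0,0,0,0,0]

```text
t: 16.67
tool_pos: [0.5485, -0.3334, 0.2967]
orientation: [-0.066, 0.704, -0.347, 0.616]
ft_force: [-0.4, 0.3, 0.3]
gripper_width: 0.0002
```

Run:
```python
from h import *
st();p=lid();q,_=manip.read_camera('wrist');cv2.imwrite('pics/f.png',np.hstack([cv2.resize(p[60:280,120:420],(400,293)),cv2.resize(q,(390,293))]))
```

```text
tcp [-65.7   0.4 296.7] corner [-47.9   0.5 297.7] pitch 34.8 f [0.1 0.5 0.3] q [-0.99  0.85  0.46  1.84  0.76  0.73] t 16.6667
edge 276 [103.875 109.65  115.725] [212.875 217.2   220.225]
```

View pics/f.png

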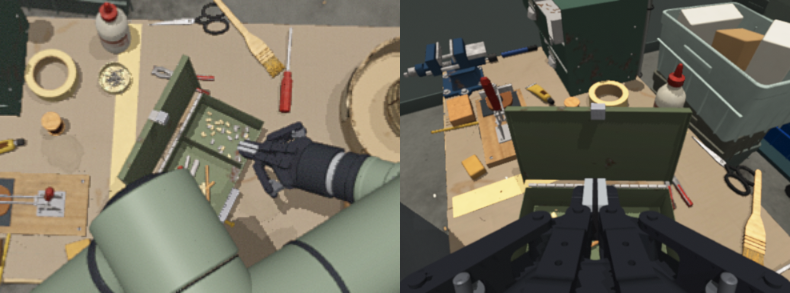

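The lid lies back open and steady (edge unchanged at 104–116 mm). The gripper is clear of it and the bystanders are in place, so I'm handing in.

```bash
python3 -c "
from h import *
print(manip.sign_off())"
```

```text
the job is handed in; nothing more can be done
None
```

The tin is open, and I handed the job in at about 16.7 s of the 61 s allowed; sign-off gave no verdict. I slid the bolt fully back with a closed fingertip. I then put the fingertip under the keeper, raised the lid slowly along its arc and tipped it past balance. It fell the last bit onto its stop by its own weight.

**Last checks:**
- **Lid:** it is at about 1.79 rad, unchanged between two readings about 1.2 s apart.
- **Bolt:** the knob was at the fully-back position when I looked, before the lift.
- **Tin:** it had not moved measurably after the bolt push. I did not re-measure it after the lift.
- **Bystanders:** they looked undisturbed in the last pictures. The arm hid the hammer and part of the near side, so I could not confirm the hammer itself.
- **Gripper:** it is clear of everything, with wrist force close to zero.

**Forces:** the largest reading was about 11 N, at the bolt's end stop. There was also a reading of about 6 N as the finger came down close to the guide, possibly a light brush. It cleared when I backed off 4 mm.

**Disagreements:** the wrist camera placed the tin 2–4 mm off the other two cameras, so I used a value in between. I viewed 13 pictures, three over the budget.

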